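# Serve a bun with tongs at the games-room snack counter

## Robot

A 6-joint arm with a two-finger parallel gripper is mounted at the origin on the work surface. World frame = base frame: x ahead of the robot, y to its left, z up, the work surface at z = 0. Lengths are in m, angles in rad, forces in N, time in s.
With the tool pointing down it reaches from about 0.3 to 0.775 m from the base axis. Payload 14.6 kg.
Tool frame: the origin (TCP) lies at the very end of the fingers, on their centre line; the grasp point (between the pads) lies 19 mm behind it; z points along the fingers, y is the line along which they close (so a half turn about z gives the same grasp; the last joint's range is limited). The gripper opens to 94 mm and grips with 3 to 60 N. Pads are 16 mm wide; open, the fingers measure 119 mm over their backs; the gripper's body (75 mm by 177 mm) begins 78 mm behind the grasp point.
Start: joints at [-1.278, 0.3, 1.521, -0, 1.321, -0.067], TCP at [0.194, -0.515, 0.184] pointing down, gripper open.
Joint ranges: [-3.03, 3.03], [-0.79, 2.21], [0.23, 2.52], [-1.04, 4.18], [0, 3.07], [-2.55, 2.55]. Speed limits (rad/s): [2.22, 2.22, 2.57, 3.14, 3.14, 3.14].

## Interface

Orientations are given as a rotation vector (axis times angle).
In Python, from bench import r, viewer gives the robot as it stands. The module is installed in compiled form; this text tells all that it offers.
- The arm moves only by the shell command python3 -m pendant 'ROWS' [OPENING]. ROWS is JSON, a list that holds one entry, the list of rows, each a list of 6 numbers: the shift along the tool's x, y, z as a fraction of full scale, then the turn, a rotation vector about the tool's x, y, z as a fraction of full scale. In form: [[[x, y, z, wx, wy, wz], ...]]. A call has exactly 5 rows; each row is the pose to reach, as a shift and turn from the pose commanded when the call began, along the tool's axes at that moment; what a row does not reach only later rows make up. Full scale, the value 1, is 0.12 m for a shift and 90 degrees for a turn. A row lasts 1/10 s, in which the tool goes at most 50 mm and 8.59 degrees, less where a joint would pass 70% of its speed; a pose out of reach is approached as far as the arm can. A call with a number of a shift or a turn outside -1 to 1 is refused whole. A call with a gripper value outside its range is refused whole. OPENING is the opening, from -1 (shut) to 1 (fully open), set as the call begins (- or left out, the last holds). The fingers move at their own pace and stop on an object; the grip force is fixed at half the most. Time passes only in rows, so rows that repeat a pose let the fingers close, or fill a call up. It gives the time, the measured TCP pose, the force, the opening and the grip force at its end, in the units of the state.
- r.sense(): the state, without advancing time (a new reading comes with each control period).
- viewer.get_image(name): name is "scene" or "top"; returns a dict with "pixels" (420x560x3 uint8, red, green, blue), "depth" (420x560 float32, m along the optical axis (not along the pixel's ray), 0 where there is no reading), "fx", "fy", "cx", "cy" (pixels), "k1" (the pictures are not rectified: a ray, as slopes to the right and down, at radius r is drawn at 1 + k1 r^2 times it, then the intrinsics apply), "R" (3x3) and "t" (3): a world point X has camera coordinates R X + t. Camera axes: x right, y down, z forward; pixel columns grow to the right and rows downward; lengths in m; the calibration is good to about 2 mm. A picture is of the moment at which its call begins.
- r.hand_in(): hands the job in; it is judged then, once.
Trained networks look in a picture, given as the dict that the camera call returned (one of the last four; its "shot" number tells which), for a name from the list of things; names that differ only in an ending like _2 or _b are one class to them, and where a whole thing is asked for, a point or a joint stands for the part that bears it (a point fixed in the world has none). Each returns a list of dicts, best first, with "score" (0 to 1); they miss things now and then, are a little off and sometimes report something else, mostly with a low value. They report only what shows in the picture. A call takes as long as a camera call. They do not tell look-alikes from the thing itself.
- viewer.boxes_of(picture, target): "position" ([column, row] in pixels, amid what is visible of it).
The state is a dict: "clock": time; "qpos": joint angles; "joint_vel": joint speeds; "tau": joint torques, N m; "tcp_pos": TCP position; "eef_rot": TCP orientation; "contact_force": force on the tool from outside, world axes, zero at the start; "wrist_torque": the same for the moment, N m; "width": finger opening in m; "gripper_force": force on a finger pad.
Only numpy, scipy, OpenCV 4.12 (cv2) and the standard library are available. Lean on these libraries where they do the work, as an engineer would, in place of code of your own. Each camera call takes 0.05 s, during which the arm holds its last target. There are 200 camera calls.

## Task

Serve the round bun from the wooden serving board with the tongs: pick the tongs up, close their jaws on the bun, and bring it over the middle of the white plate. Finish while still holding it there in the tongs, well clear of the plate (its middle at least 10 cm above the counter), without putting it down. Never touch the bun with the robot's own fingers, and leave the long roll where it lies.

Things in the scene. Friction and masses are not known exactly. Their poses are not given: they have to be found in the camera images.
- tongs: Sprung steel serving tongs lying on the counter, 262 mm long, 24 mm tall, 115 g. Origin: on the underside, midway between the arms at their black rubber sleeves, where they are gripped from above. x runs towards the jaws, z up. Hinge at x -110 mm, middle of jaws at +110. Sleeves: x -35 to +35, 24 mm tall; at rest 59 mm wide over them, 42 mm (and then parallel) when the jaws hold the bun.
- tongs_left: The tongs' arm on their +y side with its jaw: a steel strip on edge, sprung outwards. Origin at its hinge. Both arms move alike; the jaws move twice as far as the sleeves. The spring pushes each sleeve outwards with 7 N at rest, 10 N when closed on the bun; so the tongs can be carried open, squeezed by only about 6 mm.
- tongs_right: The tongs' arm on their -y side with its jaw, mirror image of the left one. Origin at its hinge.
- tongs_jaws (a point): The point midway between the two jaws, 110 mm ahead (+x) of the tongs' origin and 12 mm above their underside. The jaws are scooped, 24 mm tall and 46 mm long; at rest 86 mm apart inside at their middle (75 mm at their rear ends) and 95 mm over their outsides.
- bun: The round bread bun, brown crust, 52 mm across, 44 mm tall, firm, about 50 g, standing upright on the serving board. Origin: centre of its underside.
- bun_center (a point): The middle of the bun, 20 mm above its underside on its axis, at its widest height.
- long_roll: The long bread roll, 102 mm by 36 mm, 36 mm tall, lying on the same board 110 mm beside the bun, its length (x) across the board. Origin: centre of its underside. To be left alone.
- board: Wooden serving board on two feet, fixed, 150 mm (its x, away from the robot) by 230 mm (y) and 22 mm high. The bun and the long roll lie on it, 55 mm either side of its middle along y. Origin: centre of its underside, z up.
- plate: Round white china plate, 160 mm across, 18 mm high, lying on the counter on the other side of the tongs from the board. Origin: centre of its underside.
There are look-alikes about, which are no part of the job. Leave any black look-alike of the bun alone.

How it is judged:
By the outcome, as a careful person would: the job done as asked, in the order asked, and still so for the second after the job is handed in, while the arm keeps its last pose, push and grip.
It also fails if it takes over 48 s, if anything falls off the work surface, if the arm or the gripper's body presses on something with over 40 N, if the wrist force passes 120 N, or if a joint passes its speed limit or range.

## Working session

There is one attempt and no reset: what is moved stays moved. The work goes in short steps, Python scripts to look and compute and a shell command to move; the robot and the scene stay as the last step left them, time stands still between calls to the robot, and variables do not carry over. Pictures are saved under pics/ and viewed, at most 10 in all, crops included, and the job is handed in when it is done.

```bash
mkdir -p pics
cat > h.py <<'E'
import numpy as np, cv2
from bench import r, viewer
def pix2ray(p,uv):
    K=np.array([[p['fx'],0,p['cx']],[0,p['fy'],p['cy']],[0,0,1]],float)
    n=cv2.undistortPoints(np.array([[uv]],float),K,np.array([p['k1'],0,0,0,0.]))[0,0]
    return np.array([n[0],n[1],1.])
def world(p,uv,d=None):
    u,v=int(round(uv[0])),int(round(uv[1]))
    if d is None:
        w=p['depth'][max(v-1,0):v+2,max(u-1,0):u+2]; w=w[w>0]; d=np.median(w) if w.size else np.nan
    return np.array(p['R']).T@(pix2ray(p,uv)*d-np.array(p['t']))
def cloud(p):
    h,w=p['depth'].shape
    K=np.array([[p['fx'],0,p['cx']],[0,p['fy'],p['cy']],[0,0,1]],float)
    vv,uu=np.mgrid[:h,:w]
    n=cv2.undistortPoints(np.stack([uu.ravel(),vv.ravel()],1).astype(float)[:,None],K,np.array([p['k1'],0,0,0,0.]))[:,0]
    c=np.c_[n,np.ones(len(n))]*p['depth'].ravel()[:,None]
    return ((c-np.array(p['t']))@np.array(p['R'])).reshape(h,w,3)
def tri(p1,a,p2,b):
    L=[]
    for p,uv in((p1,a),(p2,b)):
        R=np.array(p['R']);d=R.T@pix2ray(p,uv);L.append((-R.T@np.array(p['t']),d/np.linalg.norm(d)))
    A=sum(np.eye(3)-np.outer(d,d) for o,d in L); B=sum((np.eye(3)-np.outer(d,d))@o for o,d in L)
    return np.linalg.solve(A,B)
def save(p,n): cv2.imwrite('pics/'+n,p['pixels'][:,:,::-1])
E
python3 - <<'E'
from h import *
np.set_printoptions(precision=3,suppress=True)
for n in('scene','top'):
    p=viewer.get_image(n); save(p,n+'0.png'); print(n,'cam at',-np.array(p['R']).T@np.array(p['t']))
    for t in('tongs','tongs_jaws','bun','long_roll','board','plate'):
        for b in viewer.boxes_of(p,t)[:4]: print(t,round(b['score'],2),np.round(b['position']),world(p,b['position']))
print(r.sense())
E
```

```text
scene cam at [1.223 0.675 0.703]
tongs 0.83 [274. 223.] [ 0.573 -0.038  0.   ]
tongs_jaws 0.73 [276. 222.] [ 0.566 -0.04  -0.001]
bun 0.9 [444. 258.] [0.42  0.344 0.036]
bun 0.72 [318. 248.] [0.599 0.133 0.036]
bun 0.7 [378. 261.] [0.559 0.265 0.058]
bun 0.54 [266. 222.] [ 0.591 -0.049  0.005]
long_roll 0.61 [412. 294.] [0.586 0.368 0.056]
board 0.81 [396. 292.] [0.572 0.326 0.021]
plate 0.86 [226. 172.] [ 0.51  -0.313  0.003]
top cam at [ 0.321 -0.016  1.369]
tongs 0.79 [275. 252.] [ 0.464 -0.003  0.023]
tongs 0.16 [176. 220.] [0.543 0.254 0.067]
bun 0.85 [228. 204.] [0.588 0.121 0.043]
bun 0.61 [177. 221.] [0.54  0.251 0.066]
bun 0.56 [143. 277.] [0.396 0.338 0.043]
long_roll 0.62 [138. 212.] [0.567 0.356 0.057]
board 0.75 [162. 222.] [0.545 0.3   0.023]
plate 0.81 [386. 230.] [ 0.524 -0.306  0.003]
{'clock': 0.7, 'qpos': array([-1.278,  0.3  ,  1.521, -0.   ,  1.321, -0.067]), 'joint_vel': array([-0.   , -0.   , -0.001,  0.   , -0.001,  0.001]), 'tau': array([ -0.003, -53.159, -35.288,   0.071,   0.021,  -0.   ]), 'tcp_pos': array([ 0.194, -0.515,  0.184]), 'eef_rot': array([-3.091, -0.562,  0.   ]), 'contact_force': array([-0.447,  0.35 , -0.242]), 'wrist_torque': array([ 0.1  , -0.004, -0.001]), 'gripper_force': 0.0, 'width': 0.09428227580942748}
```

View pics/top0.png

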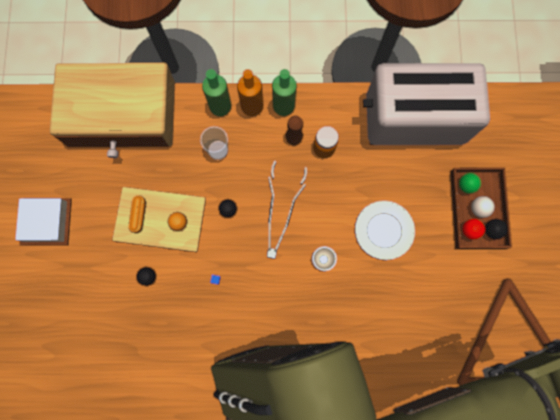

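View pics/scene0.png

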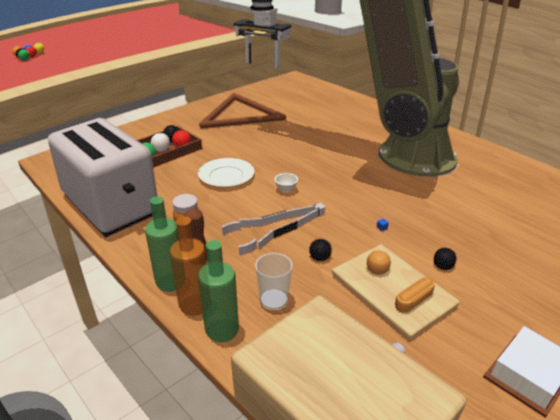

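In the top view, the tongs have their hinge at (272,253) and jaws at (275,172) and (305,174). Things that could be taken for the bun:
- brown ball on the board at (177,221)
- black ball at (228,208)
- black ball at (146,276)
- balls in the tray at (470,183), (483,207), (473,230) and (497,230)

The description fits the brown one on the board, and the long roll is at (137,213). The plate is at (386,230), and a small cup at (324,258) is not it.

Run:
```python
from h import *
np.set_printoptions(precision=4,suppress=True)
pt=viewer.get_image('top'); ps=viewer.get_image('scene')
a=cv2.resize(pt['pixels'][150:270,250:320],None,fx=5,fy=5,interpolation=cv2.INTER_CUBIC)
b=cv2.resize(pt['pixels'][180:260,105:245],(420,240),interpolation=cv2.INTER_CUBIC)
c=cv2.resize(ps['pixels'][190:310,215:425],(420,240),interpolation=cv2.INTER_CUBIC)
im=np.zeros((600,790,3),np.uint8); im[:600,:350]=a; im[:240,360:780]=b; im[250:490,360:780]=c
cv2.imwrite('pics/crop1.png',im[:,:,::-1])
print('tri bun',tri(pt,viewer.boxes_of(pt,'bun')[1]['position'],ps,(379,261)))
for nm,p in(('top',pt),('scene',ps)):
    C=cloud(p); ok=p['depth']>0; x,y,z=C[...,0],C[...,1],C[...,2]; col=p['pixels'].astype(float)
    sel=lambda x0,x1,y0,y1,z0,z1: ok&(x>x0)&(x<x1)&(y>y0)&(y<y1)&(z>z0)&(z<z1)
    print(nm,'table z',np.median(z[sel(.4,.7,-.2,.1,-.02,.02)]))
    m=sel(.42,.73,-.12,.10,.012,.06); P=C[m]
    print('tongs n',m.sum(),P.min(0),P.max(0),'z95',np.percentile(P[:,2],95))
    for lo in np.arange(.42,.73,.02):
        q=P[(P[:,0]>=lo)&(P[:,0]<lo+.02)]
        if len(q): print('%.2f'%lo,len(q),np.sort(q[:,1])[::max(1,len(q)//8)])
    q=C[sel(.48,.60,.2,.3,.035,.09)]; print('bun',len(q),q.min(0),q.max(0),q.mean(0),'mid',(q.min(0)+q.max(0))/2)
    q=C[sel(.45,.70,.32,.42,.035,.09)]; print('roll',len(q),q.min(0),q.max(0))
    q=C[sel(.43,.67,.15,.45,.015,.027)]; print('board',len(q),cv2.minAreaRect(q[:,:2].astype(np.float32)),np.median(q[:,2]))
    q=C[sel(.40,.63,-.42,-.2,.009,.03)]; print('plate',len(q),q.min(0),q.max(0),(q.min(0)+q.max(0))/2)
```

```text
tri bun [0.447  0.2823 0.0082]
top table z 0.00034780396301489785
tongs n 468 [ 0.4216 -0.12    0.0122] [0.7134 0.0992 0.0409] z95 0.034726182548268945
0.42 30 [-0.1196 -0.1176 -0.1155 -0.115  -0.1133 -0.1122 -0.1112 -0.1087 -0.1061
 -0.1057]
0.44 75 [-0.1183 -0.113  -0.1099 -0.1064 -0.1034 -0.0012  0.0041  0.0094  0.015 ]
0.46 69 [-0.12   -0.1147 -0.109  -0.0065 -0.0012  0.0041  0.0068  0.012   0.0146]
0.48 17 [-0.0172 -0.0172 -0.0146 -0.0119 -0.0119  0.012   0.0121  0.0121  0.0121]
0.50 20 [-0.028  -0.0253 -0.0253 -0.0226 -0.0199 -0.0199  0.012   0.012   0.0121
  0.0121]
0.52 20 [-0.039  -0.0361 -0.0335 -0.0335 -0.0308 -0.0281  0.0096  0.012   0.0121
  0.0121]
0.54 31 [-0.0445 -0.0416 -0.039  -0.0389 -0.0388 -0.0362  0.0093  0.0094  0.012
  0.0121  0.0121]
0.56 36 [-0.0827 -0.0472 -0.0445 -0.0444 -0.0417  0.0067  0.0094  0.0094  0.012 ]
0.58 35 [-0.0554 -0.0527 -0.0501 -0.05    0.0039  0.004   0.0067  0.0067  0.0986]
0.60 28 [-0.0641 -0.0611 -0.0582 -0.0555 -0.0528  0.0012  0.0013  0.004   0.004
  0.0066]
0.62 25 [-0.0808 -0.0776 -0.0748 -0.072  -0.0693 -0.0639  0.0039  0.004   0.0
[... 1749 characters left out ...]
4 59 [-0.084  -0.0797 -0.0777 -0.0759 -0.0733  0.0075  0.0091  0.0112  0.0125]
0.66 80 [-0.0887 -0.0843 -0.0824 -0.0804 -0.0779  0.0052  0.0072  0.0123]
0.68 67 [-0.0896 -0.0875 -0.0859 -0.084   0.0018  0.0048  0.0057  0.0067  0.0077]
0.70 33 [-0.0034 -0.0014 -0.0007  0.      0.0009  0.0018  0.0032  0.0041  0.0048]
bun 453 [0.5227 0.2329 0.0352] [0.5702 0.2817 0.0673] [0.554  0.262  0.0537] mid [0.5464 0.2573 0.0513]
roll 732 [0.5162 0.3429 0.035 ] [0.6155 0.3859 0.0611]
board 4352 ((0.5532293319702148, 0.29092803597450256), (0.27042609453201294, 0.1539037823677063), 81.69316864013672) 0.02140416773193613
plate 678 [ 0.4435 -0.3811  0.009 ] [ 0.6026 -0.2184  0.0212] [ 0.5231 -0.2997  0.0151]
```

View pics/crop1.png

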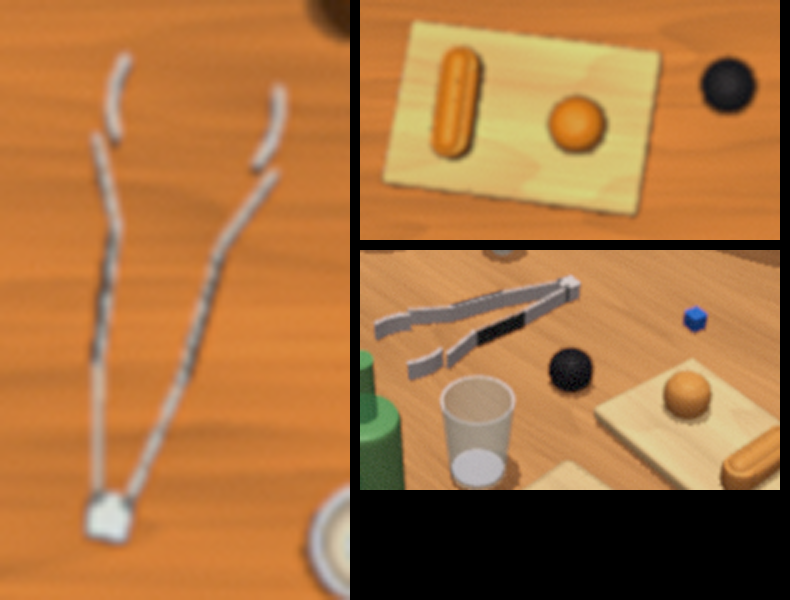

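The crop shows the brown bun on the board (left of the black ball) and the tongs with their black sleeves mid-arm, so the choice is confirmed. The bun middle comes out near (0.545, 0.255, 0.042) from both views, and the tongs' yaw is about -12°.

```bash
cat >> h.py <<'E'
from scipy.spatial.transform import Rotation as Ro
def go(x,y,z,yaw):
    s=r.sense(); R=Ro.from_rotvec(s['eef_rot']); p=np.array(s['tcp_pos'])
    T=Ro.from_euler('z',yaw,degrees=True)*Ro.from_rotvec([np.pi,0,0])
    print('clock %.2f'%s['clock'],'pos',p.round(4),'yaw %.2f'%np.degrees(np.arctan2(*R.as_matrix()[[1,0],0])),'w %.4f'%s['width'],'F',np.round(s['contact_force'],1),'grip',round(float(s['gripper_force']),1))
    print('frac',(R.inv().apply(np.array([x,y,z])-p)/.12).round(3),'turn',((R.inv()*T).as_rotvec()/(np.pi/2)).round(3))
def atz(p,uv,z):
    R=np.array(p['R']);o=-R.T@np.array(p['t']);d=R.T@pix2ray(p,uv);return o+d*(z-o[2])/d[2]
E
python3 - <<'E'
from h import *
np.set_printoptions(precision=4,suppress=True)
pt=viewer.get_image('top'); ps=viewer.get_image('scene')
print('bun tri',tri(pt,(177,221),ps,(378.5,261)))
f=lambda c:(250+(c[0]+.5)/5-.5,150+(c[1]+.5)/5-.5)
for n,c in dict(origin=(152,307),jaws=(195,114),hinge=(110,517),lsl=(102,296),rsl=(203,318)).items(): print(n,atz(pt,f(c),.024))
# axis fit: arm points from both views in straight part, per-arm lines, bisector
for p in(pt,ps):
    C=cloud(p);m=(p['depth']>0)&(C[...,2]>.012)&(C[...,2]<.035)&(C[...,0]>.49)&(C[...,0]<.605)&(C[...,1]>-.07)&(C[...,1]<.03)
    P=C[m];mid=-.012-.213*(P[:,0]-.54);L=P[P[:,1]>mid];Q=P[P[:,1]<=mid]
    a=np.polyfit(L[:,0],L[:,1],1);b=np.polyfit(Q[:,0],Q[:,1],1)
    an=[np.degrees(np.arctan(k[0])) for k in(a,b)];print('angles',an,np.mean(an),'mid y at .56,.58',[(np.polyval(a,t)+np.polyval(b,t))/2 for t in(.56,.58)],'zmax',np.percentile(P[:,2],98))
go(.565,-.02,.18,-12)
E
```

```text
bun tri [0.5437 0.2552 0.0438]
origin [ 0.5735 -0.0175  0.024 ]
jaws [ 0.6807 -0.0415  0.024 ]
hinge [0.4603 0.0052 0.024 ]
lsl [0.5796 0.0094 0.024 ]
rsl [ 0.5674 -0.045   0.024 ]
angles [np.float64(-4.197744726804496), np.float64(-19.328879262402054)] -11.763311994603274 mid y at .56,.58 [np.float64(-0.0161484034914246), np.float64(-0.020389971558787523)] zmax 0.02953999778760329
angles [np.float64(-2.7465079820144096), np.float64(-19.203438630458994)] -10.974973306236702 mid y at .56,.58 [np.float64(-0.013557684671001883), np.float64(-0.017520449627887597)] zmax 0.024669038444738264
clock 0.95 pos [ 0.1936 -0.5148  0.1836] yaw 20.62 w 0.0942 F [-0.5  0.   0.7] grip 0.0
frac [ 4.348 -2.769  0.03 ] turn [0.    0.    0.362]
```

```bash
for k in 1 2 3 4; do python3 -m pendant '[[[0.18,-0.11,0,0,0,0],[0.36,-0.22,0,0,0,0],[0.53,-0.33,0,0,0,0],[0.7,-0.44,0,0,0,0],[0.87,-0.55,0,0,0,0]]]' 1; done
```

```text
clock: 1.45
tcp_pos: [0.2686, -0.4154, 0.1837]
eef_rot: [3.091, 0.562, 0.0]
contact_force: [1.6, 0.0, 0.5]
width: 0.0941
gripper_force: 0.0
clock: 1.95
tcp_pos: [0.3431, -0.3169, 0.1838]
eef_rot: [3.091, 0.562, 0.0]
contact_force: [0.1, -0.7, 0.1]
width: 0.0938
gripper_force: 0.0
clock: 2.45
tcp_pos: [0.4176, -0.2183, 0.1837]
eef_rot: [3.091, 0.562, 0.0]
contact_force: [0.2, -0.6, -0.8]
width: 0.0941
gripper_force: 0.0
clock: 2.95
tcp_pos: [0.4921, -0.1198, 0.1837]
eef_rot: [3.091, 0.562, 0.0]
contact_force: [0.4, 0.1, -0.0]
width: 0.0941
gripper_force: 0.0
```

```bash
python3 -c "
from h import *
go(.571,-.017,.18,-11.8)"
```

```text
clock 2.95 pos [ 0.4921 -0.1198  0.1837] yaw 20.62 w 0.0941 F [ 0.4  0.1 -0. ] grip 0.0
frac [ 0.917 -0.57   0.031] turn [ 0.   -0.    0.36]
```

Move across with the turn, then come down to 5 mm above the counter.

```bash
python3 -m pendant '[[[0.18,-0.11,0,0,0,0.07],[0.36,-0.22,0,0,0,0.145],[0.55,-0.34,0,0,0,0.22],[0.73,-0.455,0,0,0,0.29],[0.917,-0.57,0.03,0,0,0.36]]]'
python3 -m pendant '[[[0,0,0.2,0,0,0],[0,0,0.4,0,0,0],[0,0,0.6,0,0,0],[0,0,0.8,0,0,0],[0,0,0.9,0,0,0]]]'
python3 -c "
from h import *
go(.571,-.017,.005,-11.8)
p=viewer.get_image('top');q=viewer.get_image('scene')
a=cv2.resize(p['pixels'][150:270,240:330],(450,600));b=cv2.resize(q['pixels'][180:270,210:340],(345,240))
im=np.zeros((600,800,3),np.uint8);im[:,:450]=a;im[:240,455:]=b;cv2.imwrite('pics/pre.png',im[:,:,::-1])"
```

```text
clock: 3.45
tcp_pos: [0.5712, -0.017, 0.1804]
eef_rot: [3.124, -0.33, 0.001]
contact_force: [0.4, -0.4, -0.6]
width: 0.0941
gripper_force: 0.0
clock: 3.95
tcp_pos: [0.5696, -0.0178, 0.0701]
eef_rot: [3.125, -0.322, -0.004]
contact_force: [-0.6, -0.4, -0.1]
width: 0.0938
gripper_force: 0.0
clock 3.95 pos [ 0.5696 -0.0178  0.0701] yaw -11.78 w 0.0938 F [-0.6 -0.4 -0.1] grip 0.0
frac [ 0.011 -0.009  0.542] turn [0.    0.002 0.   ]
```

View pics/pre.png

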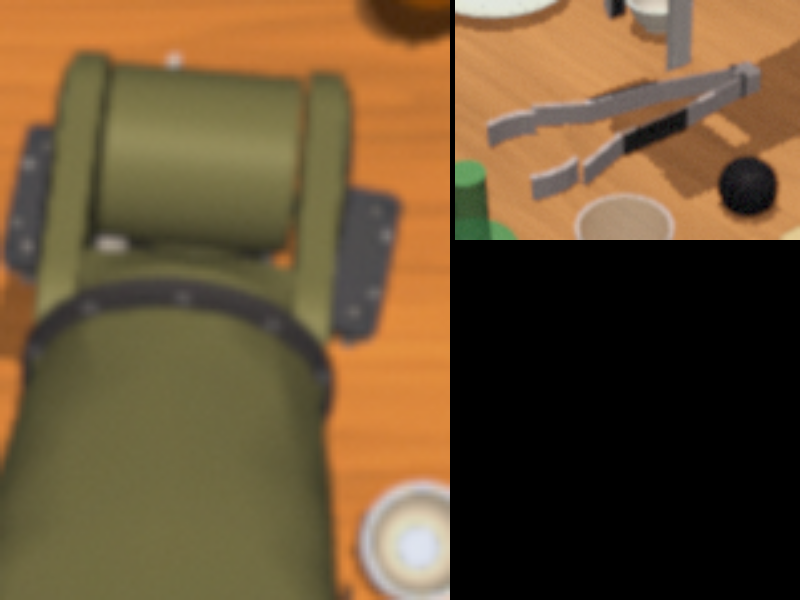

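The hand is over the sleeves and the tongs lie undisturbed below it (left sleeve at about (655,130) in the crop). Lowering next.

```bash
python3 -m pendant '[[[0,0,0.15,0,0,0],[0,0,0.3,0,0,0],[0,0,0.42,0,0,0],[0,0,0.5,0,0,0],[0,0,0.5,0,0,0]]]'
python3 -c "
from h import *
go(.571,-.017,.005,-11.8)"
```

```text
clock: 4.55
tcp_pos: [0.5701, -0.0179, 0.0114]
eef_rot: [3.125, -0.323, -0.002]
contact_force: [-0.6, -0.0, 0.4]
width: 0.0943
gripper_force: 0.0
clock 4.55 pos [ 0.5701 -0.0179  0.0114] yaw -11.79 w 0.0943 F [-0.6 -0.   0.4] grip 0.0
frac [ 0.006 -0.009  0.053] turn [0.    0.001 0.   ]
```

```bash
python3 -m pendant '[[[0,0,0.02,0,0,0],[0,0,0.05,0,0,0],[0,0,0.05,0,0,0],[0,0,0.05,0,0,0],[0,0,0.05,0,0,0]]]' 0.13
python3 -m pendant '[[[0,0,0,0,0,0],[0,0,0,0,0,0],[0,0,0,0,0,0],[0,0,0,0,0,0],[0,0,0,0,0,0]]]'
```

```text
clock: 5.05
tcp_pos: [0.5706, -0.0179, 0.0063]
eef_rot: [-3.125, 0.323, -0.001]
contact_force: [-0.4, -0.8, 0.2]
width: 0.0577
gripper_force: 0.0
clock: 5.55
tcp_pos: [0.5705, -0.0179, 0.006]
eef_rot: [-3.125, 0.323, 0.0]
contact_force: [-0.2, -0.6, -0.8]
width: 0.0527
gripper_force: 0.0
```

```bash
python3 -c "
from h import *
go(.571,-.017,.005,-11.8)
q=viewer.get_image('scene')
cv2.imwrite('pics/g1.png',cv2.resize(q['pixels'][160:270,200:350],(800,587),interpolation=cv2.INTER_CUBIC)[:,:,::-1])"
```

```text
clock 5.55 pos [ 0.5705 -0.0179  0.006 ] yaw -11.79 w 0.0527 F [-0.2 -0.6 -0.8] grip 0.0
frac [ 0.003 -0.008  0.009] turn [-0.  0.  0.]
```

View pics/g1.png

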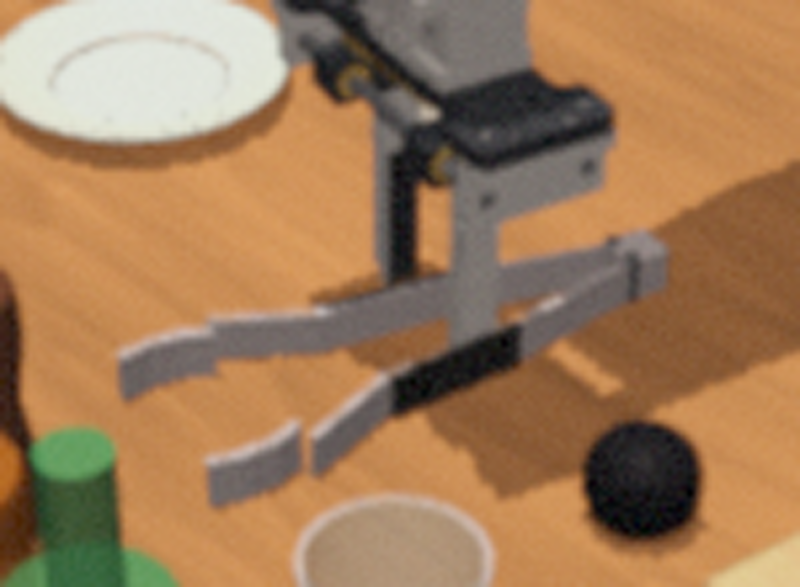

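The fingers closed to 52.7 mm without touching: the near finger at (475,330) seems to end behind the left sleeve, and the tongs have not moved. Checking with depth where the fingers really are.

Run:
```python
from h import *
np.set_printoptions(precision=4,suppress=True)
q=viewer.get_image('scene'); f=lambda c:(200+(c[0]+.5)/5.333-.5,160+(c[1]+.5)/5.336-.5)
for n,c in dict(nf1=(475,230),nf2=(475,300),nf3=(472,325),ff1=(388,180),ff2=(388,230),ff3=(395,262),ls=(455,370),ls2=(500,350),ls3=(410,390),rs=(400,305),rs2=(350,310),hinge=(640,250),lj=(250,470),rj=(165,365)).items(): print(n,world(q,f(c)))
s=r.sense();R=Ro.from_rotvec(s['eef_rot'])
for d in(-1,1):
    X=s['tcp_pos']+R.apply([0,d*s['width']/2,0]);c=q['R']@X+q['t'];u=c[0]/c[2];v=c[1]/c[2];k=1+q['k1']*(u*u+v*v)
    px=q['fx']*u*k+q['cx'],q['fy']*v*k+q['cy'];print('tip',X,'pix',px,'crop',((px[0]-200)*5.333,(px[1]-160)*5.336),'depth exp',c[2])
```

```text
nf1 [0.6153 0.0546 0.1247]
nf2 [0.581  0.0205 0.056 ]
nf3 [0.5835 0.0215 0.0443]
ff1 [ 0.5729 -0.0448  0.0835]
ff2 [ 0.5714 -0.0466  0.0552]
ff3 [ 0.5696 -0.0438  0.0382]
ls [0.5823 0.01   0.0128]
ls2 [0.5582 0.0141 0.0141]
ls3 [0.6072 0.0073 0.0128]
rs [ 0.5672 -0.0431  0.0134]
rs2 [ 0.5933 -0.0483  0.0203]
hinge [0.4631 0.0107 0.0235]
lj [0.6965 0.0043 0.0143]
rj [ 0.6738 -0.0832  0.0102]
tip [0.5759 0.0081 0.006 ] pix (np.float64(286.28701678681654), np.float64(229.7495520154118)) crop (np.float64(460.1686605240926), np.float64(372.1836095542374)) depth exp 1.1598471110766946
tip [ 0.565  -0.0439  0.006 ] pix (np.float64(275.0128438067749), np.float64(218.67989138361708)) crop (np.float64(400.0434960215307), np.float64(313.11590042298076)) depth exp 1.1971729256151062
```

Run:
```python
from h import *
np.set_printoptions(precision=4,suppress=True)
q=viewer.get_image('scene'); t=viewer.get_image('top')
def pj(p,X):
    c=p['R']@np.array(X)+p['t'];u=c[0]/c[2];v=c[1]/c[2];k=1+p['k1']*(u*u+v*v);return np.array([p['fx']*u*k+p['cx'],p['fy']*v*k+p['cy']])
R=Ro.from_rotvec([-3.091,-.562,0])
for d in(-1,1): print('start tip',pj(q,[.194,-.515,.184]+R.apply([0,d*.053,0])))
R=Ro.from_rotvec([3.125,-.322,-.004])
for d in(-1,1): print('pre tip',pj(q,[.5696,-.0178,.0701]+R.apply([0,d*.053,0])))
C=cloud(q)
# points of the fingers now, near TCP
m=(q['depth']>0)&(abs(C[...,0]-.5705)<.025)&(abs(C[...,1]+.018)<.05)&(C[...,2]>-.01)&(C[...,2]<.1)
for u in(286,287,288,289,290,291):
    print(u,[(v,C[v,u].round(3).tolist()) for v in range(214,236,2)])
```

```text
start tip [276.1623  73.434 ]
start tip [248.2412  68.8357]
pre tip [293.0536 213.193 ]
pre tip [269.8059 191.8277]
286 [(214, [0.589, 0.02, 0.065]), (216, [0.589, 0.02, 0.059]), (218, [0.588, 0.018, 0.052]), (220, [0.59, 0.021, 0.048]), (222, [0.586, 0.017, 0.039]), (224, [0.582, 0.013, 0.028]), (226, [0.582, 0.013, 0.023]), (228, [0.579, 0.01, 0.014]), (230, [0.579, 0.01, 0.008]), (232, [0.579, 0.011, 0.002]), (234, [0.582, 0.014, -0.001])]
287 [(214, [0.586, 0.02, 0.063]), (216, [0.585, 0.019, 0.056]), (218, [0.584, 0.019, 0.05]), (220, [0.586, 0.02, 0.046]), (222, [0.584, 0.019, 0.039]), (224, [0.575, 0.009, 0.023]), (226, [0.576, 0.011, 0.019]), (228, [0.578, 0.013, 0.015]), (230, [0.577, 0.012, 0.008]), (232, [0.576, 0.011, 0.001]), (234, [0.578, 0.013, -0.003])]
288 [(214, [0.585, 0.022, 0.064]), (216, [0.581, 0.018, 0.054]), (218, [0.582, 0.02, 0.05]), (220, [0.583, 0.021, 0.045]), (222, [0.581, 0.019, 0.038]), (224, [0.571, 0.009, 0.021]), (226, [0.574, 0.012, 0.018]), (228, [0.574, 0.012, 0.012]), (230, [0.573, 0.012, 0.006]), (232, [0.573, 0.011, -0.0]), (234, [0.58, 0.019
[... 304 characters left out ...]
.001]), (234, [0.578, 0.02, 0.001])]
290 [(214, [0.58, 0.024, 0.062]), (216, [0.578, 0.022, 0.055]), (218, [0.579, 0.023, 0.05]), (220, [0.579, 0.023, 0.044]), (222, [0.575, 0.019, 0.035]), (224, [0.567, 0.012, 0.021]), (226, [0.571, 0.015, 0.019]), (228, [0.568, 0.013, 0.01]), (230, [0.568, 0.013, 0.004]), (232, [0.572, 0.017, 0.002]), (234, [0.575, 0.02, -0.0])]
291 [(214, [0.574, 0.021, 0.058]), (216, [0.575, 0.022, 0.053]), (218, [0.574, 0.021, 0.047]), (220, [0.573, 0.02, 0.04]), (222, [0.573, 0.02, 0.034]), (224, [0.567, 0.014, 0.022]), (226, [0.564, 0.012, 0.014]), (228, [0.563, 0.011, 0.006]), (230, [0.565, 0.013, 0.002]), (232, [0.567, 0.016, -0.001]), (234, [0.573, 0.022, -0.001])]
```

```bash
python3 -c "
import cv2,numpy as np
a=cv2.imread('pics/scene0.png')[0:100,210:330];cv2.imwrite('pics/s0c.png',cv2.resize(a,(720,600),interpolation=cv2.INTER_CUBIC))"
```

```text
(no output)
```

View pics/s0c.png

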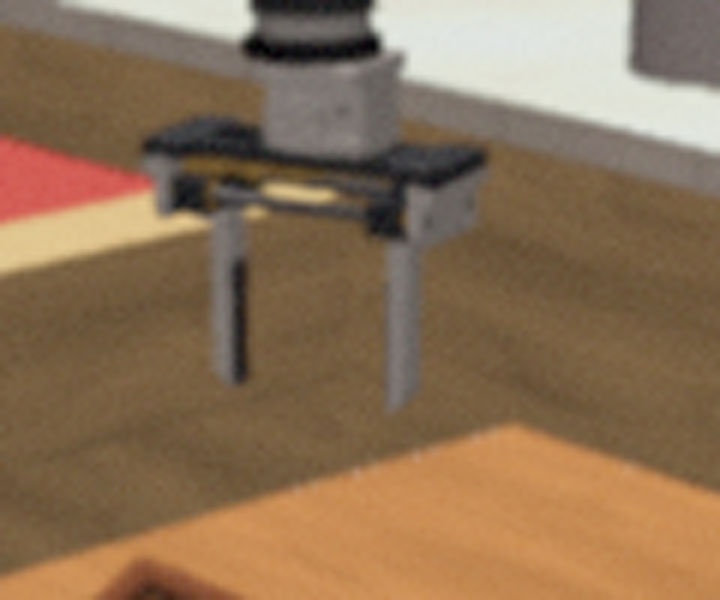

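The tips sit about 26 mm above the reported TCP in every view. At the start the tip was seen at row 67.5 but predicted at 73.4; now its lower end measures z ≈ 0.033 against a reported 0.006. The lateral fit is good. So I reopen and lower further, watching the force.

```bash
python3 -m pendant '[[[0,0,0,0,0,0],[0,0,0,0,0,0],[0,0,0,0,0,0],[0,0,0,0,0,0],[0,0,0,0,0,0]]]' 1
python3 -m pendant '[[[0,0,0.04,0,0,0],[0,0,0.08,0,0,0],[0,0,0.12,0,0,0],[0,0,0.16,0,0,0],[0,0,0.16,0,0,0]]]'
python3 - <<'E'
from h import *
go(.571,-.017,-.018,-11.8)
q=viewer.get_image('scene');C=cloud(q)
for u in(290,291,292,293,294,295): print(u,[(v,C[v,u].round(3).tolist()) for v in range(222,240,2)])
save(q,'low.png')
E
```

```text
clock: 6.25
tcp_pos: [0.5704, -0.0179, 0.006]
eef_rot: [-3.125, 0.323, 0.0]
contact_force: [-0.0, -0.3, 1.3]
width: 0.0895
gripper_force: 0.0
clock: 6.75
tcp_pos: [0.57, -0.0178, -0.0141]
eef_rot: [3.125, -0.323, -0.002]
contact_force: [0.9, -1.0, 0.1]
width: 0.0939
gripper_force: 0.0
clock 6.75 pos [ 0.57   -0.0178 -0.0141] yaw -11.78 w 0.0939 F [ 0.9 -1.   0.1] grip 0.0
frac [ 0.007 -0.009  0.033] turn [0.    0.001 0.   ]
290 [(222, [0.592, 0.036, 0.052]), (224, [0.591, 0.036, 0.046]), (226, [0.59, 0.034, 0.038]), (228, [0.592, 0.037, 0.035]), (230, [0.594, 0.04, 0.032]), (232, [0.592, 0.038, 0.024]), (234, [0.591, 0.037, 0.017]), (236, [0.582, 0.027, 0.001]), (238, [0.585, 0.031, -0.001])]
291 [(222, [0.592, 0.04, 0.054]), (224, [0.593, 0.041, 0.05]), (226, [0.592, 0.04, 0.042]), (228, [0.592, 0.041, 0.037]), (230, [0.593, 0.042, 0.033]), (232, [0.591, 0.04, 0.025]), (234, [0.59, 0.039, 0.018]), (236, [0.578, 0.027, -0.001]), (238, [0.584, 0.033, -0.0])]
292 [(222, [0.589, 0.04, 0.053]), (224, [0.589, 0.04, 0.047]), (226, [0.587, 0.039, 0.04]), (228, [0.589, 0.041, 0.036]), (230, 
[... 259 characters left out ...]
3]), (230, [0.585, 0.04, 0.028]), (232, [0.585, 0.04, 0.021]), (234, [0.586, 0.041, 0.017]), (236, [0.575, 0.03, -0.001]), (238, [0.581, 0.037, 0.001])]
294 [(222, [0.585, 0.043, 0.052]), (224, [0.584, 0.042, 0.045]), (226, [0.585, 0.043, 0.041]), (228, [0.582, 0.04, 0.032]), (230, [0.585, 0.043, 0.029]), (232, [0.584, 0.043, 0.023]), (234, [0.575, 0.034, 0.007]), (236, [0.572, 0.031, -0.002]), (238, [0.577, 0.036, -0.002])]
295 [(222, [0.581, 0.041, 0.049]), (224, [0.581, 0.042, 0.044]), (226, [0.579, 0.04, 0.036]), (228, [0.578, 0.039, 0.029]), (230, [0.583, 0.045, 0.029]), (232, [0.58, 0.042, 0.02]), (234, [0.566, 0.028, -0.0]), (236, [0.574, 0.036, 0.002]), (238, [0.574, 0.036, -0.004])]
```

```bash
python3 -m pendant '[[[0,0,0.03,0,0,0],[0,0,0.06,0,0,0],[0,0,0.06,0,0,0],[0,0,0.06,0,0,0],[0,0,0.06,0,0,0]]]'
python3 -m pendant '[[[0,0,0,0,0,0],[0,0,0,0,0,0],[0,0,0,0,0,0],[0,0,0,0,0,0],[0,0,0,0,0,0]]]' 0.12
python3 -m pendant '[[[0,0,0,0,0,0],[0,0,0,0,0,0],[0,0,0,0,0,0],[0,0,0,0,0,0],[0,0,0,0,0,0]]]'
```

```text
clock: 7.3
tcp_pos: [0.5705, -0.0179, -0.0202]
eef_rot: [-3.125, 0.323, -0.0]
contact_force: [-0.5, 0.8, -0.1]
width: 0.0942
gripper_force: 0.0
clock: 7.8
tcp_pos: [0.5705, -0.0179, -0.0203]
eef_rot: [3.125, -0.323, 0.0]
contact_force: [-0.5, -0.1, -0.1]
width: 0.0573
gripper_force: 7.7
clock: 8.3
tcp_pos: [0.5705, -0.0179, -0.0203]
eef_rot: [3.125, -0.323, 0.0]
contact_force: [-0.1, -0.5, 1.1]
width: 0.0531
gripper_force: 8.4
```

Now the sleeves push back with 8.4 N at 53 mm. Lifting, then checking.

```bash
python3 -m pendant '[[[0,0,-0.1,0,0,0],[0,0,-0.3,0,0,0],[0,0,-0.55,0,0,0],[0,0,-0.8,0,0,0],[0,0,-1,0,0,0]]]'
python3 -c "
from h import *
go(.43,.25,.10,-8)
q=viewer.get_image('scene')
cv2.imwrite('pics/lift.png',cv2.resize(q['pixels'][120:290,200:430],(790,584),interpolation=cv2.INTER_CUBIC)[:,:,::-1])"
```

```text
clock: 8.8
tcp_pos: [0.5706, -0.0179, 0.1023]
eef_rot: [-3.125, 0.323, -0.002]
contact_force: [-0.2, -0.0, -1.0]
width: 0.0529
gripper_force: 8.1
clock 8.80 pos [ 0.5706 -0.0179  0.1023] yaw -11.79 w 0.0529 F [-0.2 -0.  -1. ] grip 8.1
frac [-1.603 -1.946  0.017] turn [-0.    -0.001 -0.042]
```

View pics/lift.png

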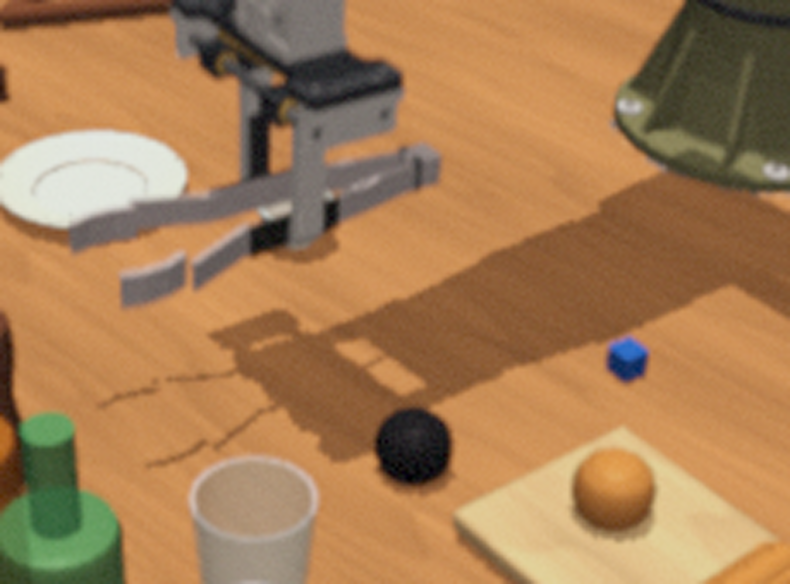

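The tongs hang level in the fingers, open, with jaws at (155,280) and (100,228) and the hinge at (422,167). Measuring where the jaws are relative to the TCP.

Run:
```python
from h import *
np.set_printoptions(precision=4,suppress=True)
s=r.sense();R=Ro.from_rotvec(s['eef_rot'])
for n in('scene','top'):
    q=viewer.get_image(n);C=cloud(q);m=q['depth']>0
    L=R.inv().apply((C[m]-s['tcp_pos']))   # tool frame: z down
    k=(L[:,2]>-.06)&(L[:,2]<.06)&(abs(L[:,1])<.06)&(L[:,0]>-.15)&(L[:,0]<.16)
    L=L[k];print(n,len(L),L.min(0),L.max(0))
    for lo in np.arange(-.14,.15,.02):
        a=L[(L[:,0]>=lo)&(L[:,0]<lo+.02)]
        if len(a):
            p=a[a[:,1]>0];g=a[a[:,1]<=0];print('%.2f'%lo,len(a),'y+',p[:,1].mean().round(4) if len(p) else '-','y-',g[:,1].mean().round(4) if len(g) else '-','z',np.percentile(a[:,2],[3,97]))
```

```text
scene 1838 [-0.1258 -0.0486 -0.0599] [ 0.1385  0.0431 -0.0185]
-0.14 20 y+ 0.0045 y- -0.0102 z [-0.044  -0.0213]
-0.12 101 y+ 0.0045 y- -0.0108 z [-0.0448 -0.0219]
-0.10 101 y+ 0.0077 y- -0.0138 z [-0.0434 -0.0217]
-0.08 119 y+ 0.0114 y- -0.0171 z [-0.0437 -0.0216]
-0.06 111 y+ 0.0146 y- -0.0204 z [-0.0437 -0.021 ]
-0.04 55 y+ - y- -0.0254 z [-0.0437 -0.0204]
-0.02 149 y+ 0.0208 y- -0.0381 z [-0.0584 -0.0223]
0.00 243 y+ 0.0231 y- -0.0342 z [-0.0583 -0.0214]
0.02 160 y+ 0.0211 y- -0.0285 z [-0.0436 -0.0211]
0.04 143 y+ 0.0244 y- -0.0303 z [-0.0434 -0.0212]
0.06 146 y+ 0.0326 y- -0.0387 z [-0.0437 -0.0217]
0.08 151 y+ 0.035 y- -0.0418 z [-0.0439 -0.0202]
0.10 174 y+ 0.0352 y- -0.0416 z [-0.0443 -0.0214]
0.12 165 y+ 0.0344 y- -0.0407 z [-0.0447 -0.0208]
top 52 [ 0.0689 -0.0416 -0.0491] [ 0.1364  0.0405 -0.013 ]
0.06 3 y+ 0.0358 y- - z [-0.0416 -0.0357]
0.08 3 y+ 0.0333 y- - z [-0.0431 -0.0391]
0.10 10 y+ 0.0386 y- -0.0396 z [-0.0458 -0.0409]
0.12 36 y+ 0.036 y- -0.0378 z [-0.0465 -0.0181]
```

Jaws' middle is at tool (0.1135, -0.001, -0.0325). Carrying to above the bun with tongs' yaw 0, so the TCP goes to (0.4305, 0.2545).

```bash
for k in 1 2; do python3 -m pendant '[[[-0.08,-0.1,0,0,0,0],[-0.19,-0.23,0,0,0,0],[-0.31,-0.38,0,0,0,0],[-0.44,-0.54,0,0,0,0],[-0.54,-0.66,0,0,0,0]]]'; done
python3 -m pendant '[[[-0.1,-0.13,0,0,0,-0.02],[-0.21,-0.26,0,0,0,-0.05],[-0.32,-0.4,0,0,0,-0.08],[-0.43,-0.54,0,0,0,-0.11],[-0.53,-0.66,0,0,0,-0.131]]]'
python3 -c "
from h import *
go(.4305,.2545,.06,0)"
```

```text
clock: 9.45
tcp_pos: [0.5213, 0.0746, 0.0982]
eef_rot: [3.125, -0.322, -0.004]
contact_force: [-0.2, -0.5, -0.5]
width: 0.0525
gripper_force: 8.1
clock: 9.95
tcp_pos: [0.4745, 0.1649, 0.0988]
eef_rot: [3.125, -0.322, -0.002]
contact_force: [0.1, 1.1, -1.1]
width: 0.0528
gripper_force: 8.1
clock: 10.45
tcp_pos: [0.4285, 0.2551, 0.0988]
eef_rot: [3.141, 0.003, -0.002]
contact_force: [0.5, 0.5, -0.3]
width: 0.0525
gripper_force: 8.1
clock 10.45 pos [0.4285 0.2551 0.0988] yaw 0.13 w 0.0525 F [ 0.5  0.5 -0.3] grip 8.1
frac [0.017 0.005 0.323] turn [0.    0.001 0.001]
```

```bash
python3 -m pendant '[[[0.01,0,0.03,0,0,0],[0.02,0,0.08,0,0,0],[0.02,0,0.13,0,0,0],[0.02,0,0.16,0,0,0],[0.02,0,0.16,0,0,0]]]'
python3 - <<'E'
from h import *
np.set_printoptions(precision=4,suppress=True)
go(.4305,.2545,.010,0)
s=r.sense();R=Ro.from_rotvec(s['eef_rot']); ims={}
for n in('scene','top'):
    q=viewer.get_image(n);C=cloud(q);m=q['depth']>0;ims[n]=q['pixels']
    W=C[m];L=R.inv().apply(W-s['tcp_pos'])
    k=(L[:,2]>-.047)&(L[:,2]<-.018)&(abs(L[:,1])<.06)&(L[:,0]>.09)&(L[:,0]<.16);J=W[k]
    yp=J[J[:,1]>.2545];yn=J[J[:,1]<=.2545]
    print(n,'jaws',len(J),J.min(0),J.max(0),'y+',yp.mean(0) if len(yp) else 0,'y-',yn.mean(0) if len(yn) else 0)
    c=q['pixels'][m].astype(int);b=(W[:,2]>.03)&(W[:,2]<.075)&(abs(W[:,0]-.545)<.045)&(abs(W[:,1]-.255)<.04)
    B=W[b]
    if len(B)>20:  # sphere-like fit
        A=np.c_[2*B,np.ones(len(B))];x=np.linalg.lstsq(A,(B**2).sum(1),rcond=None)[0];print('bun',len(B),'fit',x[:3],'r',np.sqrt(x[3]+x[:3]@x[:3]),B.min(0),B.max(0))
im=np.zeros((590,800,3),np.uint8)
im[:,:395]=cv2.resize(ims['scene'][170:320,300:400],(395,590),interpolation=cv2.INTER_CUBIC);im[:,405:]=cv2.resize(ims['top'][170:290,140:220],(395,590),interpolation=cv2.INTER_CUBIC)
cv2.imwrite('pics/above.png',im[:,:,::-1])
E
```

```text
clock: 10.95
tcp_pos: [0.4321, 0.2535, 0.0796]
eef_rot: [3.141, -0.002, -0.002]
contact_force: [-0.1, -0.1, -1.6]
width: 0.0527
gripper_force: 8.1
clock 10.95 pos [0.4321 0.2535 0.0796] yaw -0.06 w 0.0527 F [-0.1 -0.1 -1.6] grip 8.1
frac [-0.013 -0.008  0.58 ] turn [ 0.     0.001 -0.001]
scene jaws 330 [0.5223 0.2112 0.0982] [0.5723 0.2999 0.126 ] y+ [0.551  0.2941 0.1145] y- [0.5465 0.2184 0.1131]
bun 479 fit [0.5444 0.2556 0.0414] r 0.025321842882826844 [0.5248 0.2311 0.0302] [0.5722 0.2818 0.0675]
top jaws 108 [0.5229 0.2112 0.0995] [0.5703 0.2942 0.1265] y+ [0.5541 0.2912 0.1169] y- [0.5447 0.2157 0.1183]
bun 290 fit [0.5447 0.2542 0.0397] r 0.02736698052661436 [0.5185 0.2154 0.0304] [0.5895 0.2787 0.071 ]
```

View pics/above.png

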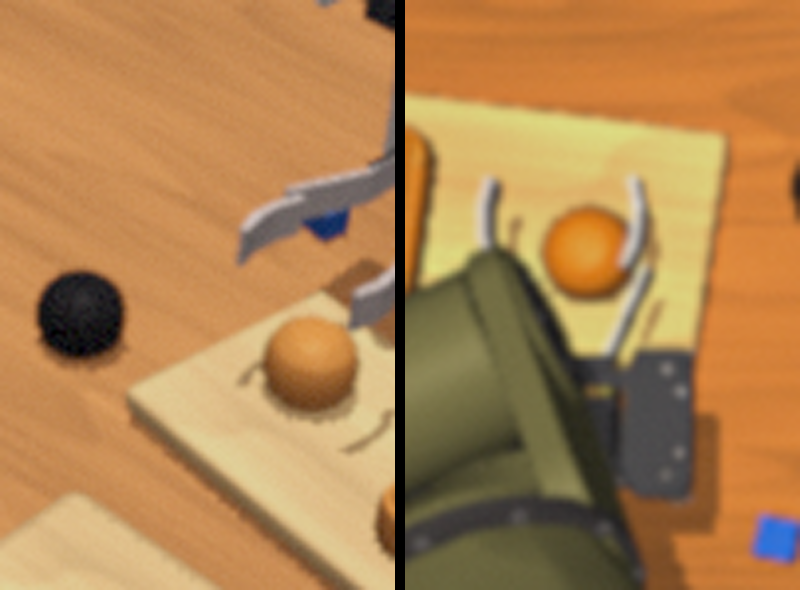

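The bun sits between the jaws in both views (in the top crop the jaws are at (488,215) and (636,225), the bun at (588,252), shifted by parallax). Jaws' middle is (0.547, 0.2548) and the bun's is (0.5445, 0.2555), so there is room to go straight down.

```bash
python3 -m pendant '[[[-0.01,-0.01,0.05,0,0,0],[-0.015,-0.01,0.13,0,0,0],[-0.015,-0.01,0.22,0,0,0],[-0.015,-0.01,0.28,0,0,0],[-0.015,-0.01,0.3,0,0,0]]]'
python3 -m pendant '[[[0,0,0.06,0,0,0],[0,0,0.13,0,0,0],[0,0,0.2,0,0,0],[0,0,0.26,0,0,0],[0,0,0.27,0,0,0]]]'
python3 -c "
from h import *
go(.4300,.2548,.009,0)"
```

```text
clock: 11.55
tcp_pos: [0.43, 0.2551, 0.0432]
eef_rot: [3.141, 0.0, -0.002]
contact_force: [-0.2, -0.2, -0.8]
width: 0.053
gripper_force: 8.1
clock: 12.05
tcp_pos: [0.43, 0.2551, 0.011]
eef_rot: [3.141, 0.0, -0.002]
contact_force: [0.1, -0.0, -1.2]
width: 0.053
gripper_force: 8.1
clock 12.05 pos [0.43   0.2551 0.011 ] yaw 0.00 w 0.0530 F [ 0.1 -0.  -1.2] grip 8.1
frac [-0.     0.003  0.017] turn [0.    0.001 0.   ]
```

```bash
python3 -m pendant '[[[0,0,0.015,0,0,0],[0,0,0.015,0,0,0],[0,0,0.015,0,0,0],[0,0,0.015,0,0,0],[0,0,0.015,0,0,0]]]' -0.05
python3 -m pendant '[[[0,0,0,0,0,0],[0,0,0,0,0,0],[0,0,0,0,0,0],[0,0,0,0,0,0],[0,0,0,0,0,0]]]' -0.4
python3 -m pendant '[[[0,0,0,0,0,0],[0,0,0,0,0,0],[0,0,0,0,0,0],[0,0,0,0,0,0],[0,0,0,0,0,0]]]'
```

```text
clock: 12.55
tcp_pos: [0.4306, 0.2554, 0.0104]
eef_rot: [-3.141, -0.0, -0.001]
contact_force: [0.3, -1.0, -1.3]
width: 0.0444
gripper_force: 9.5
clock: 13.05
tcp_pos: [0.4305, 0.2554, 0.0103]
eef_rot: [-3.142, -0.0, -0.0]
contact_force: [-0.4, 0.3, 0.1]
width: 0.0413
gripper_force: 30.0
clock: 13.55
tcp_pos: [0.4305, 0.2554, 0.0102]
eef_rot: [-3.142, -0.0, -0.0]
contact_force: [0.5, 0.2, -0.3]
width: 0.0412
gripper_force: 30.0
```

Closed on the bun (41 mm, 30 N). Lifting.

```bash
python3 -m pendant '[[[0,0,-0.06,0,0,0],[0,0,-0.2,0,0,0],[0,0,-0.4,0,0,0],[0,0,-0.6,0,0,0],[0,0,-0.75,0,0,0]]]'
python3 -m pendant '[[[0,0,-0.15,0,0,0],[0,0,-0.3,0,0,0],[0,0,-0.45,0,0,0],[0,0,-0.52,0,0,0],[0,0,-0.55,0,0,0]]]'
python3 - <<'E'
from h import *
np.set_printoptions(precision=4,suppress=True)
s=r.sense();R=Ro.from_rotvec(s['eef_rot']);ims={}
for n in('scene','top'):
    q=viewer.get_image(n);C=cloud(q);ims[n]=q['pixels']
    c=cv2.cvtColor(q['pixels'],cv2.COLOR_RGB2HSV)
    m=(q['depth']>0)&(C[...,2]>.13)&(C[...,2]<.26)&(abs(C[...,0]-.545)<.05)&(abs(C[...,1]-.255)<.045)&(c[...,1]>110)&(c[...,0]<25)
    B=C[m];print(n,len(B))
    if len(B)>20: 
        A=np.c_[2*B,np.ones(len(B))];x=np.linalg.lstsq(A,(B**2).sum(1),rcond=None)[0];print('bun',x[:3],'r',np.sqrt(x[3]+x[:3]@x[:3]),'in tool',R.inv().apply(x[:3]-s['tcp_pos']))
go(.41,-.30,.16,0)
cv2.imwrite('pics/bunup.png',cv2.resize(ims['scene'][120:320,280:460],(540,600),interpolation=cv2.INTER_CUBIC)[:,:,::-1])
E
```

```text
clock: 14.05
tcp_pos: [0.4306, 0.2554, 0.1021]
eef_rot: [-3.141, -0.0, -0.001]
contact_force: [-0.8, 0.1, -1.4]
width: 0.0414
gripper_force: 30.0
clock: 14.55
tcp_pos: [0.4305, 0.2554, 0.167]
eef_rot: [-3.141, -0.0, -0.001]
contact_force: [0.4, 0.5, -2.0]
width: 0.0414
gripper_force: 30.0
scene 490
bun [0.5392 0.2551 0.1928] r 0.030982282409490303 in tool [ 0.1087  0.0004 -0.0257]
top 384
bun [0.5427 0.2544 0.1937] r 0.02902978811125839 in tool [ 0.1122  0.0011 -0.0267]
clock 14.65 pos [0.4304 0.2553 0.1661] yaw 0.00 w 0.0415 F [-0.6 -0.8 -1.9] grip 30.0
frac [-0.17   4.627  0.052] turn [0. 0. 0.]
```

View pics/bunup.png

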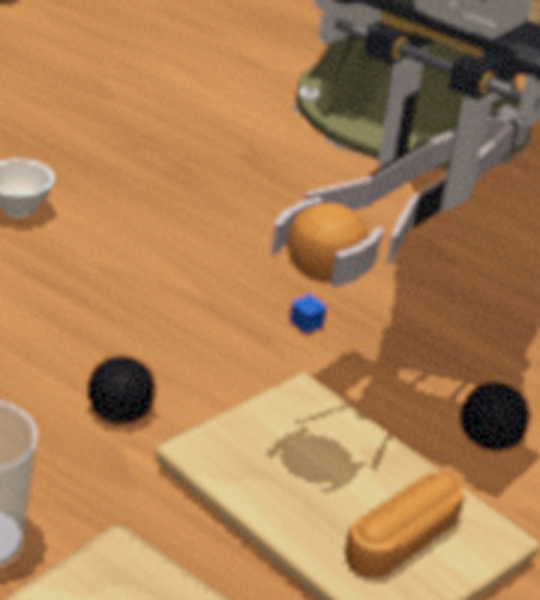

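The bun is up, held between the jaws at (325,240), and the roll still lies on the board at (405,525). Carrying it towards the plate.

```bash
python3 -m pendant '[[[0,0.05,0,0,0,0],[0,0.15,0,0,0,0],[-0.01,0.28,0,0,0,0],[-0.02,0.42,0,0,0,0],[-0.03,0.57,0,0,0,0]]]'
for k in 1 2 3 4; do python3 -m pendant '[[[-0.01,0.16,0,0,0,0],[-0.01,0.32,0,0,0,0],[-0.02,0.48,0,0,0,0],[-0.02,0.64,0,0,0,0],[-0.03,0.8,0,0,0,0]]]'; done
python3 - <<'E'
from h import *
np.set_printoptions(precision=4,suppress=True)
for n in('top','scene'):
    q=viewer.get_image(n);C=cloud(q);c=cv2.cvtColor(q['pixels'],cv2.COLOR_RGB2HSV)
    m=(q['depth']>0)&(C[...,2]>-.005)&(C[...,2]<.03)&(abs(C[...,0]-.52)<.11)&(abs(C[...,1]+.30)<.11)&(c[...,1]<70)&(c[...,2]>120)
    nl,lab,st,_=cv2.connectedComponentsWithStats(m.astype(np.uint8));i=1+st[1:,4].argmax();m=lab==i
    pts=cv2.findContours(m.astype(np.uint8),cv2.RETR_EXTERNAL,cv2.CHAIN_APPROX_NONE)[0][0][:,0]
    W=np.array([atz(q,p,.016)[:2] for p in pts],np.float32);print(n,m.sum(),cv2.minEnclosingCircle(W),W.min(0),W.max(0),cv2.fitEllipse(W))
go(.411,-.30,.15,0)
E
```

```text
clock: 15.15
tcp_pos: [0.4265, 0.1853, 0.166]
eef_rot: [3.141, -0.0, -0.001]
contact_force: [-0.4, 0.5, -0.9]
width: 0.0417
gripper_force: 30.0
clock: 15.65
tcp_pos: [0.4228, 0.0891, 0.1661]
eef_rot: [3.141, -0.001, -0.0]
contact_force: [1.0, 0.2, -1.3]
width: 0.0413
gripper_force: 30.0
clock: 16.15
tcp_pos: [0.419, -0.0067, 0.1661]
eef_rot: [3.142, -0.001, -0.0]
contact_force: [-0.5, 0.0, -1.3]
width: 0.0415
gripper_force: 30.0
clock: 16.65
tcp_pos: [0.4152, -0.1026, 0.1661]
eef_rot: [3.142, -0.001, -0.0]
contact_force: [1.2, 1.6, -1.2]
width: 0.0413
gripper_force: 30.0
clock: 17.15
tcp_pos: [0.4114, -0.1985, 0.1661]
eef_rot: [-3.142, 0.001, 0.0]
contact_force: [1.0, 0.5, -1.9]
width: 0.0417
gripper_force: 30.0
top 1350 ((0.5385862588882446, -0.3148067891597748), 0.07621622830629349) [ 0.4838 -0.378 ] [ 0.6016 -0.2591] ((0.5472990274429321, -0.3210671544075012), (0.08708438277244568, 0.14302702248096466), 139.16590881347656)
scene 1286 ((0.5216273665428162, -0.2997751235961914), 0.08248886466026306) [ 0.44   -0.3812] [ 0.6019 -0.2181] ((0.5214641094207764, -0.29947608709335327), (0.15815429389476776, 0.16044466197490692), 153.2432861328125)
clock 17.25 pos [ 0.4114 -0.199   0.1659] yaw -0.14 w 0.0415 F [-0.1  0.5 -1.1] grip 30.0
frac [-0.001  0.842  0.133] turn [ 0.     0.    -0.002]
```

```bash
python3 -m pendant '[[[0,0.15,0.02,0,0,0],[-0.01,0.35,0.06,0,0,0],[-0.01,0.55,0.1,0,0,0],[-0.015,0.74,0.15,0,0,0],[-0.015,0.84,0.18,0,0,0]]]'
python3 -m pendant '[[[0,0,0,0,0,0],[0,0,0,0,0,0],[0,0,0,0,0,0],[0,0,0,0,0,0],[0,0,0,0,0,0]]]'
python3 - <<'E'
from h import *
np.set_printoptions(precision=4,suppress=True)
for n in('scene','top'):
    q=viewer.get_image(n);C=cloud(q);c=cv2.cvtColor(q['pixels'],cv2.COLOR_RGB2HSV)
    if n=='scene': save(q,'final.png')
    m=(q['depth']>0)&(C[...,2]>.1)&(C[...,2]<.24)&(abs(C[...,0]-.52)<.05)&(abs(C[...,1]+.30)<.045)&(c[...,1]>110)&(c[...,0]<25)
    B=C[m];print(n,len(B))
    if len(B)>20:
        A=np.c_[2*B,np.ones(len(B))];x=np.linalg.lstsq(A,(B**2).sum(1),rcond=None)[0];print('bun',x[:3])
go(.4095,-.2995,.15,0)
E
```

```text
clock: 17.75
tcp_pos: [0.4099, -0.2988, 0.1441]
eef_rot: [-3.141, 0.002, 0.001]
contact_force: [-0.5, 0.6, -0.4]
width: 0.0411
gripper_force: 30.0
clock: 18.25
tcp_pos: [0.4109, -0.2974, 0.1449]
eef_rot: [3.141, 0.001, 0.001]
contact_force: [-0.7, 0.6, -0.8]
width: 0.0413
gripper_force: 30.0
scene 182
bun [ 0.5174 -0.3012  0.1694]
top 320
bun [ 0.5237 -0.2967  0.1773]
clock 18.35 pos [ 0.4108 -0.2976  0.1448] yaw 0.03 w 0.0412 F [ 0.3  0.2 -1.9] grip 30.0
frac [-0.011  0.016 -0.043] turn [ 0. -0.  0.]
```

View pics/final.png

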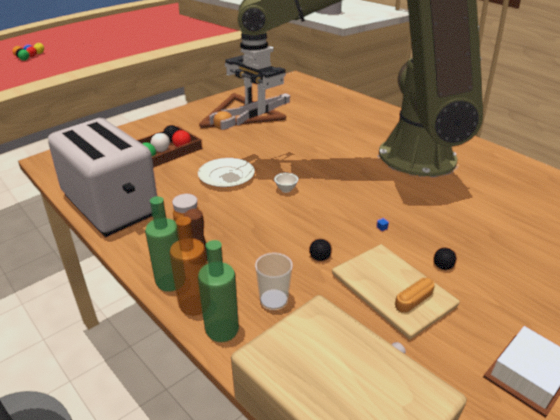

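The picture shows the bun in the jaws at (221,119), above the plate at (226,173). The roll is untouched at (415,293). The bun is within about 4 mm of the plate's middle and 17 cm above the counter, so I am handing in.

```bash
python3 -c "
from bench import r
print(r.hand_in())"
```

```text
the job is handed in; nothing more can be done
None
```

Done and handed in at about 18 s: the tongs hold the bun about 17 cm above the counter, within about 5 mm of the plate's middle, and the long roll and the look-alikes were left alone.

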